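# Weigh the fittings tray on the bench spring scale

## Robot

A 6-joint arm with a two-finger parallel gripper is mounted at the origin on the work surface. World frame = base frame: x ahead of the robot, y to its left, z up, the work surface at z = 0. Lengths are in m, angles in degrees, forces in N, time in s.
With the tool pointing down it reaches from about 0.25 to 0.725 m from the base axis. Payload 9.7 kg.
Tool frame: the origin (TCP) lies at the very end of the fingers, on their centre line; the grasp point (between the pads) lies 19 mm behind it; z points along the fingers, y is the line along which they close (so a half turn about z gives the same grasp; the last joint's range is limited). The gripper opens to 85 mm and grips with 20 to 120 N. Pads are 22 mm wide; open, the fingers measure 114 mm over their backs; the gripper's body (76 mm by 85 mm) begins 54 mm behind the grasp point. The pads swing forward as they close: fully open they stand 13 mm farther back than shut.
Start: joints at [-66.062, 4.979, 10.078, 95.1, 0, 90], TCP at [0.223, -0.503, 0.231] pointing down, gripper open.
Joint ranges: [-179.16, 179.16], [-48.56, 103.87], [-65.8, 70.77], [-126.05, 130.52], [-82.76, 87.17], [-180, 180]. Speed limits (degrees/s): [127.2, 127.2, 147.25, 180, 180, 180].

## Interface

Orientations are given as [roll, pitch, yaw] about the fixed x, y, z axes, in that order (R = Rz(yaw) Ry(pitch) Rx(roll)).
In Python, from workcell import bot, viewer, finder gives the robot as it stands. The module is installed in compiled form; this text tells all that it offers.
- The arm moves only by the shell command python3 -m inch 'ROWS' [FORCE]. ROWS is JSON, a list that holds one entry, the list of rows, each a list of 7 numbers: the opening in per cent of the stroke, from 0 (shut) to 100 (fully open), then the shift along the tool's x, y, z in mm, then the turn, a rotation vector about the tool's x, y, z in degrees. In form: [[[grip, tx, ty, tz, ax, ay, az], ...]]. A call has 1 to 8 rows; each row shifts and turns the commanded pose from where the row before left it, along the tool's axes as they then stand; what a row does not reach is not made up. A row lasts 1/8 s, in which the tool goes at most 62.5 mm and 10.7 degrees, less where a joint would pass 70% of its speed; a pose out of reach is approached as far as the arm can. A call with a gripper value outside its range is refused whole. The fingers move at their own pace and stop on an object; FORCE is the grip in N (left out, the last holds). Time passes only in rows, so rows that do not move let the fingers close. It gives the time, the measured TCP pose, the force, the opening and the grip force at its end, in the units of the state.
- bot.get_obs(): the state, without advancing time (a new reading comes with each control period).
- viewer.camera(name): name is "scene" or "top" or "wrist"; returns a dict with "pixels" (480x640x3 uint8, red, green, blue), "vfov" (degrees; the focal length in pixels is half the picture's height over the tangent of half this angle, whatever the lens; pixels are square), "cx", "cy" (the principal point, pixels), "k1" (the pictures are not rectified: a ray, as slopes to the right and down, at radius r is drawn at 1 + k1 r^2 times it, then the intrinsics apply), "R" (3x3) and "t" (3): a world point X has camera coordinates R X + t. Camera axes: x right, y down, z forward; pixel columns grow to the right and rows downward; lengths in m; the calibration is good to about 2 mm. A picture is of the moment at which its call begins. There is no depth.
- bot.job_done(): hands the job in; it is judged then, once.
Trained networks look in the newest picture that a camera, given by its name, has taken for a name from the list of things; names that differ only in an ending like _2 or _b are one class to them, and where a whole thing is asked for, a point or a joint stands for the part that bears it (a point fixed in the world has none). Each returns a list of dicts, best first, with "conf" (0 to 1); they miss things now and then, are a little off and sometimes report something else, mostly with a low value. They report only what shows in the picture. A call takes as long as a camera call. They do not tell look-alikes from the thing itself.
- finder.outline_of(camera, thing): "pixels" (480x640 bool, what is visible of it) and "extent" ([centre column, centre row, width, height] in pixels, round what is visible of it).
- finder.mark_of(camera, thing): "position" ([column, row] in pixels: a listed point, or the origin of a listed thing).
The state is a dict: "time": time; "q": joint angles; "qd": joint speeds; "joint_efforts": joint torques, N m; "ee_pos": TCP position; "tcp_rot": TCP orientation; "wrist_force": force on the tool from outside, world axes, zero at the start; "torque": the same for the moment, N m; "opening": finger opening in m; "grasp_force": force on a finger pad.
Only numpy, scipy, OpenCV 4.12 (cv2) and the standard library are available. Lean on these libraries where they do the work, as an engineer would, in place of code of your own. Each camera call takes 0.05 s, during which the arm holds its last target. There are 200 camera calls.

## Task

Pick up the wooden tray of fittings by its grip and hang its steel bail on the hook of the spring scale. Ease the weight down onto the spring until the scale alone carries all of it, and only then let go, so that the pointer creeps (at most 4 cm a second), never drops or springs back, and is not pushed to its bottom stop. Knock nothing hard, and leave the other things on the bench where they are.

Things in the scene. Friction and masses are not known exactly. Their poses are not given: they have to be found in the camera images.
- tray: Open plywood tray, 100 (x) x 150 (y) x 45 mm high, fittings fixed in it; loose, 0.22 to 0.8 kg, differs each time. Origin: centre of underside, z up. Bail of 8 mm steel bar in its y-z plane: uprights at y = +-71.5 mm up to 95 mm, then sloping in to a blunt peak (24 mm wide, nearly flat) over the middle. Centre of mass under the peak. Same turned half round.
- bail_top (a point): Centre of the bail's 8 mm bar at its peak, 155 mm above the tray's underside: the place that goes in the hook. Here the bar runs along the tray's y. The space under it is open down to the fittings, 49 mm above the underside. Axes as the tray's.
- tray_grip (a point): Middle of the plain upright dark wooden grip over the bail's peak, 193 mm above the tray's underside. Grip 32 mm along tray x, 16 mm thick along tray y, from 170 to 212 mm above the underside; below it a 12 (x) by 14 (y) mm neck goes down to the bail. Axes as the tray's.
- scale: Spring scale fixed to the bench. Origin on the bench straight below the hook's seat. Grey post (34 x 44 mm, 302 mm high with its cap) centred 147 mm from there along the scale's +x, its foot 100 x 90 x 14 mm beginning at +100 mm; graduated plate 72 mm wide on its far side. The steel hook reaches out from the post along the scale's -x.
- hook_seat (a point): Centre line of the hook's 8 mm round bar at mid seat; moves with the hook; 240 mm up unloaded. Along scale x: seat flat from -7 to +7 mm, rising to the tip at x -22, z +16 mm, and to x +22, z +14 mm, whence a level shank runs to the post. A bail bar seated along scale y has its centre 8 mm above this point; to pass the tip, 24 mm above or more. Axes as the scale's.
- hook (a joint): How far the hook and pointer are pulled down, in m: 0 unloaded, bottom stop at 0.085. Spring of 110 N/m (9.1 mm per newton hung on it), lightly damped; the tray will settle somewhere between 0.018 and 0.073, by its weight.
- plane: Bystander: small brass block plane, 95 x 32 x 33 mm; origin under its centre, long along x.
- jar: Bystander: amber glass jar, 56 mm across, 70 mm high; origin under its centre.
- caul: Bystander: cork-faced clamping block, 90 (x) x 50 x 28 mm; origin under its centre.
Mind the look-alikes: they are no part of the job. There is more than one size of the tray; the job needs the largest.

How it is judged (in metres and radians):
On the way, in this order (a step that is already met when the one before it is completed fails the run):
1. the tray is lifted clear of the bench in the fingers (height (world z) of tray above 0.03 m and contact force between the fingers and tray above 2 N), for 0.2 s.
2. the bail lies in the hook and the scale begins to carry it, still held in the fingers (distance between bail_top and hook_seat below 0.018 m and contact force between tray and scale above 0.3 N and contact force between the fingers and tray above 2 N), for 0.2 s.
At the end, for the whole second after the job is handed in: The tray hangs free by the peak of its bail in the hook's seat (bail_top within 18 mm of hook_seat), clear of the bench and within 0.25 rad of level; the pointer stands still (under 0.02 m/s) at more than 13 mm; the tray hardly swings (under 0.08 m/s) (distance between bail_top and hook_seat below 0.018 m and contact force between tray and scale above 1.5 N and height (world z) of tray above 0.012 m and value of joint hook above 0.013 m and velocity of joint hook between -0.02 and 0.02 m/s and linear speed of tray below 0.08 m/s and angle between tray's own z axis and vertical below 0.25 rad); the robot touches nothing.
It fails at once if the pointer drops, jerks or springs back (the hook moves faster than 0.06 m/s) (velocity of joint hook above 0.06 m/s or velocity of joint hook below -0.06 m/s).
It fails at once if the scale is pushed to its bottom stop (past 82 mm) (value of joint hook above 0.082 m).
It fails at once if the scale is knocked or forced (more than 14 N from the tray or 14 N from the robot) (contact force between any of tray, the arm, the fingers and scale above 14 N).
It fails at once if the plane, the jar or the cork block is moved more than 20 mm (distance of any of plane, jar, caul from where it was at the start of the episode above 0.02 m).
It also fails if it takes over 64 s, if anything falls off the work surface, if the arm or the gripper's body presses on something with over 40 N, if the wrist force passes 120 N, or if a joint passes its speed limit or range.

## Working session

There is one attempt and no reset: what is moved stays moved. The work goes in short steps, Python scripts to look and compute and a shell command to move; the robot and the scene stay as the last step left them, time stands still between calls to the robot, and variables do not carry over. Pictures are saved under pics/ and viewed, at most 10 in all, crops included, and the job is handed in when it is done.

```bash
mkdir -p pics; cat > h.py <<'E'
import numpy as np, cv2
from workcell import bot, viewer, finder
def K(c):
    f=240/np.tan(np.radians(c['vfov'])/2); return f
def proj(c,X):
    X=np.atleast_2d(X)@np.array(c['R']).T+np.array(c['t']); s=X[:,:2]/X[:,2:]
    s=s*(1+c['k1']*(s**2).sum(1,keepdims=True)); return s*K(c)+[c['cx'],c['cy']]
def ray(c,p):
    d=(np.array(p,float)-[c['cx'],c['cy']])/K(c); u=d.copy()
    for _ in range(20): u=d/(1+c['k1']*(u@u))
    R=np.array(c['R']); return -R.T@np.array(c['t']), R.T@np.array([*u,1])
def atz(c,p,z):
    o,d=ray(c,p); return o+d*(z-o[2])/d[2]
E
python3 - <<'E'
from h import *
print(bot.get_obs())
ims=[]
for n in ['scene','top']:
    c=viewer.camera(n); ims.append(c['pixels'])
    print(n,c['vfov'],c['cx'],c['cy'],c['k1'],np.round(c['R'],3).tolist(),np.round(c['t'],3).tolist())
    cv2.imwrite(f'pics/{n}0.png',c['pixels'][:,:,::-1])
    for t in ['tray','scale','plane','jar','caul']:
        for r in finder.outline_of(n,t)[:4]: print(n,t,round(r['conf'],2),np.round(r['extent']))
    for t,z in [('tray',0),('bail_top',.155),('tray_grip',.193),('scale',0),('hook_seat',.24),('plane',0),('jar',0),('caul',0)]:
        for r in finder.mark_of(n,t)[:4]: print(n,t,round(r['conf'],2),np.round(r['position'],1),atz(c,r['position'],z).round(3))
E
```

```text
{'time': 0.0, 'q': array([-6.60618138e+01,  5.01104374e+00,  1.00328696e+01,  9.51020929e+01,
        1.18205137e-03,  9.00014754e+01]), 'qd': array([-0.01409468, -0.02867195,  0.02936373, -0.03514253,  0.06252062,
        0.0013429 ]), 'joint_efforts': array([-6.35956876e-04, -5.20391035e+01,  4.64799500e+01,  1.64222176e-02,
       -7.78387948e-05,  1.51760535e-06]), 'ee_pos': array([ 0.2230636 , -0.50245277,  0.23056945]), 'tcp_rot': array([-1.79919733e+02, -1.17998325e-03,  2.39367092e+01]), 'wrist_force': array([ 0.46602889,  0.55083928, -0.13906821]), 'torque': array([0.01970962, 0.0142289 , 0.00045001]), 'grasp_force': 0.0, 'opening': 0.08517419026922761}
scene 46.32128539541491 320.8067386106731 243.60362148108777 -0.02930440906529729 [[0.357, 0.934, 0.011], [0.67, -0.248, -0.7], [-0.651, 0.257, -0.714]] [-0.186, -0.274, 1.54]
scene tray 0.97 [240. 285.  81. 105.]
scene tray 0.82 [215. 237.  66.  81.]
scene tray 0.58 [188. 385.  82.  92.]
scene scale 0.82 [442. 270.  80. 180.]
scene scale 0.72 [238. 285.  87. 105.]
scene plane 0.28 [443. 220.  47.  81.]
scene jar 0.78 [346. 3
[... 1298 characters left out ...]
-0.184  0.   ]
top tray 0.76 [459.6 195.6] [ 0.693 -0.311  0.   ]
top bail_top 0.87 [422.  341.1] [ 0.382 -0.193  0.155]
top bail_top 0.74 [418.5 255.7] [ 0.542 -0.189  0.155]
top bail_top 0.72 [476.8 178.6] [ 0.692 -0.305  0.155]
top tray_grip 0.87 [484.7 175.1] [ 0.689 -0.309  0.193]
top tray_grip 0.72 [423.4 343.4] [ 0.381 -0.189  0.193]
top tray_grip 0.61 [421.4 252.9] [ 0.543 -0.188  0.193]
top scale 0.59 [321.5 301.6] [ 0.455 -0.002  0.   ]
top hook_seat 0.77 [221.9 221.7] [0.593 0.169 0.24 ]
top plane 0.87 [323.  300.7] [ 0.457 -0.005  0.   ]
top jar 0.89 [321.4 214.4] [ 0.65 -0.    0.  ]
top jar 0.44 [403.6 261.8] [ 0.543 -0.183  0.   ]
top caul 0.88 [318.9 156.4] [0.784 0.006 0.   ]
```

View pics/top0.png

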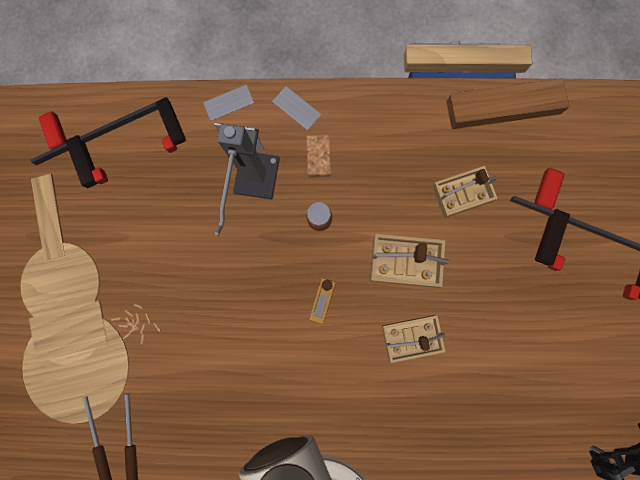

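View pics/scene0.png

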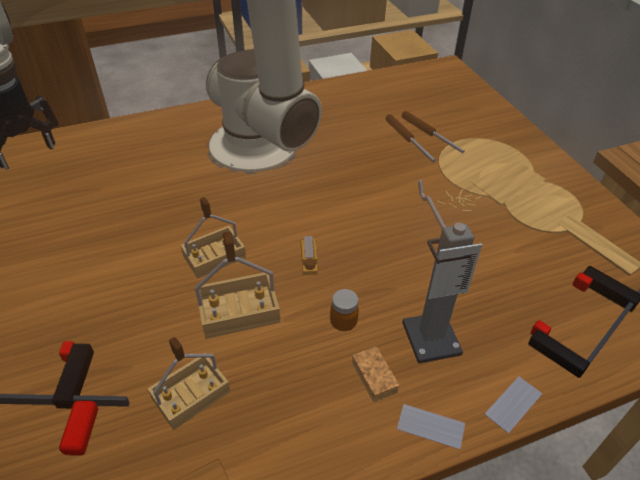

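The big tray is the middle one: top view rim corners are about (375,235), (445,239), (443,287) and (371,281), and its grip is at (421,250). The scale hook tip is at (218,233) and the cap at (231,131). The plane, jar and cork block lie between the tray and the scale.

```bash
python3 - <<'E'
from h import *
c=viewer.camera('top')
m=None
for r in finder.outline_of('top','tray')[:4]:
    if abs(r['extent'][0]-408)<8: m=r['pixels']
box=cv2.boxPoints(cv2.minAreaRect(cv2.findContours(m.astype(np.uint8),0,2)[0][0])); print(box.round(1).tolist())
C=np.array([atz(c,p,.045)[:2] for p in [(375,235),(445,239),(443,287),(371,281)]]); print('corners',C.round(3).tolist(),C.mean(0))
for a,b in [(0,1),(3,2),(1,2),(0,3)]:
    d=C[b]-C[a]; print(a,b,np.hypot(*d).round(3),np.degrees(np.arctan2(d[1],d[0])).round(1))
B=[atz(c,p,.095)[:2] for p in [(375,257),(446,262)]]; d=B[1]-B[0]; print('bail',np.hypot(*d),np.degrees(np.arctan2(d[1],d[0])), (B[0]+B[1])/2)
s=atz(c,(221.9,221.7),.24); p=atz(c,(231,131),.302); d=(p-s)[:2]; print('scale',s,p,np.hypot(*d),np.degrees(np.arctan2(d[1],d[0])))
for px in [(222,205),(225,190),(232,155)]: print(atz(c,px,.258 if px[1]<200 else .256).round(4))
s2=viewer.camera('scene')
print(atz(s2,(460,230),.302).round(3), atz(s2,(424.1,196.4),.24).round(4))
E
```

```text
[[380.3999938964844, 324.8999938964844], [439.79998779296875, 313.0], [447.6000061035156, 352.1000061035156], [388.20001220703125, 364.0]]
corners [[0.597, -0.116], [0.589, -0.265], [0.487, -0.259], [0.499, -0.107]] [ 0.54268015 -0.18684274]
0 1 0.149 -93.2
3 2 0.152 -94.6
1 2 0.102 176.3
0 3 0.099 174.7
bail 0.14348076576129726 -93.87412493814746 [ 0.54002272 -0.18324437]
scale [0.59260861 0.16948461 0.24      ] [0.73678321 0.14495147 0.302     ] 0.14624702284928365 -9.657107889698887
[0.6194 0.1666 0.256 ]
[0.6456 0.1617 0.258 ]
[0.7087 0.1514 0.258 ]
[0.746 0.144 0.302] [0.5943 0.1723 0.24  ]
```

```bash
python3 -m inch '[[[100,40,-15,-4,0,0,0],[100,40,-15,-4,0,0,0],[100,40,-15,-4,0,0,0],[100,40,-15,-4,0,0,0],[100,40,-15,-4,0,0,0],[100,40,-15,-4,0,0,0],[100,40,-15,-4,0,0,0],[100,40,-15,-4,0,0,0]]]' 40; python3 -m inch '[[[100,33,-12,0,0,0,0],[100,33,-13,0,0,0,0],[100,33,-13,0,0,0,0],[100,0,0,0,0,0,9.3],[100,0,0,0,0,0,9.3],[100,0,0,0,0,0,9.3],[100,0,0,0,0,0,0]]]'
python3 - <<'E'
from h import *
c=viewer.camera('wrist'); cv2.imwrite('pics/w1.png',c['pixels'][:,:,::-1])
o=bot.get_obs(); print(o['time'],o['ee_pos'],o['tcp_rot'],o['wrist_force'])
for t,z in [('tray_grip',.193),('bail_top',.155)]:
    for r in finder.mark_of('wrist',t)[:4]: print(t,round(r['conf'],2),np.round(r['position'],1),atz(c,r['position'],z).round(4))
print('proj',proj(c,[[.542,-.188,.212],[.542,-.188,.155]]))
E
```

```text
time: 2.55
ee_pos: [0.4678, -0.2621, 0.2635]
tcp_rot: [180.0, -0.0, 23.9]
wrist_force: [0.4, 0.2, -0.4]
opening: 0.0853
grasp_force: 0.0
time: 3.42
ee_pos: [0.542, -0.1883, 0.2632]
tcp_rot: [-180.0, 0.0, -3.9]
wrist_force: [-0.4, 0.5, -0.1]
opening: 0.0857
grasp_force: 0.0
3.475 [ 0.54200616 -0.18827866  0.26325486] [ 1.79999947e+02  4.23110036e-03 -3.76001817e+00] [-0.03585742  0.53872985 -0.3534785 ]
tray_grip 0.96 [336.9 414.1] [ 0.4165 -0.1987  0.193 ]
tray_grip 0.87 [307.8 259.3] [ 0.5402 -0.1859  0.193 ]
bail_top 0.95 [480.1   3.9] [ 0.6855 -0.3019  0.155 ]
bail_top 0.84 [309. 242.] [ 0.54   -0.1863  0.155 ]
bail_top 0.78 [331.9 391.1] [ 0.4051 -0.1964  0.155 ]
proj [[310.66497655 267.21787089]
 [311.14589056 239.2940519 ]]
```

View pics/w1.png

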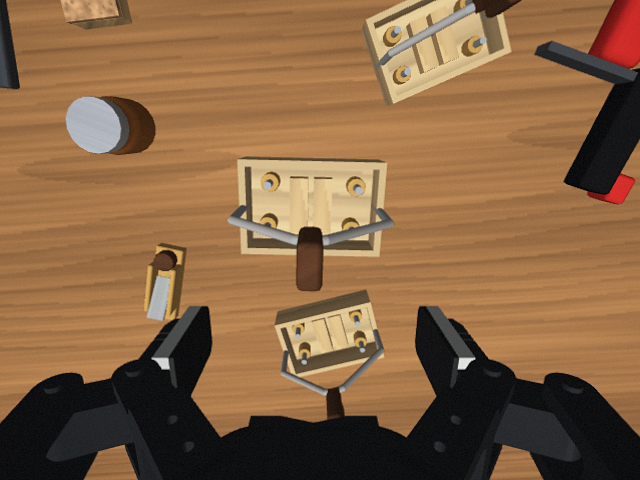

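The wrist picture shows the big tray's grip centred between the fingers at about (309,260), with the bail square to the closing line. I'll take an empty force baseline and then descend.

```bash
cat >> h.py <<'E'
def fz(n=12):
    a=[]
    for _ in range(n): viewer.camera('wrist'); a.append(bot.get_obs()['wrist_force'])
    a=np.array(a); print('F',a.mean(0).round(3),'sd',a.std(0).round(2)); o=bot.get_obs(); print(o['time'],o['ee_pos'].round(4),o['tcp_rot'].round(2),o['opening'],o['grasp_force'])
E
python3 -c "
from h import *
fz()"
python3 -m inch '[[[100,-1,-1,12,0,0,0],[100,0,0,12,0,0,0],[100,0,0,12,0,0,0],[100,0,0,12,0,0,0],[100,0,0,12,0,0,0],[100,0,0,12,0,0,0],[100,0,0,12,0,0,0],[100,0,0,1,0,0,0]]]'; python3 -m inch '[[[0,0,0,0,0,0,0],[0,0,0,0,0,0,0],[0,0,0,0,0,0,0],[0,0,0,0,0,0,0],[0,0,0,0,0,0,0],[0,0,0,0,0,0,0]]]' 40
```

```text
F [ 0.157 -0.029 -0.124] sd [0.28 0.43 0.49]
4.175 [ 0.542  -0.1883  0.2633] [-180.      0.     -3.95] 0.0851639413653342 0.0
time: 5.18
ee_pos: [0.5407, -0.1871, 0.1772]
tcp_rot: [-180.0, 0.1, -4.0]
wrist_force: [-0.2, -0.4, 0.3]
opening: 0.0852
grasp_force: 0.0
time: 5.92
ee_pos: [0.541, -0.1871, 0.1783]
tcp_rot: [-180.0, 0.0, -4.0]
wrist_force: [-0.7, 0.9, 1.3]
opening: 0.0155
grasp_force: 40.6
```

```bash
python3 -m inch '[[[0,0,0,-4,0,0,0],[0,0,0,-10,0,0,0],[0,0,0,-18,0,0,0],[0,0,0,-22,0,0,0],[0,0,0,-22,0,0,0],[0,0,0,-22,0,0,0],[0,0,0,-18,0,0,0],[0,0,0,-10,0,0,0]]]'
python3 -m inch '[[[0,0,0,-4,0,0,0],[0,0,0,0,0,0,0],[0,0,0,0,0,0,0],[0,0,0,0,0,0,0]]]'
python3 - <<'E'
from h import *
fz(24)
c=viewer.camera('scene'); cv2.imwrite('pics/s2.png',c['pixels'][150:450,80:560,::-1])
c2=viewer.camera('top')
for n,cc in [('scene',c),('top',c2)]:
    for t,z in [('tray_grip',.323),('bail_top',.285),('hook_seat',.24)]:
        for r in finder.mark_of(n,t)[:3]: print(n,t,round(r['conf'],2),np.round(r['position'],1),atz(cc,r['position'],z).round(4))
E
```

```text
time: 6.92
ee_pos: [0.5413, -0.1873, 0.3056]
tcp_rot: [180.0, -0.1, -4.0]
wrist_force: [0.2, 0.2, -4.0]
opening: 0.0156
grasp_force: 39.9
time: 7.42
ee_pos: [0.541, -0.1872, 0.3078]
tcp_rot: [-180.0, 0.0, -4.0]
wrist_force: [-0.1, 0.3, -4.8]
opening: 0.0157
grasp_force: 39.8
F [ 0.014 -0.083 -4.594] sd [0.48 0.48 0.58]
8.625 [ 0.5411 -0.1872  0.3083] [-180.     -0.     -3.96] 0.015599945400841848 39.84780550003052
scene tray_grip 0.89 [201.9 204.1] [ 0.5713 -0.2226  0.323 ]
scene tray_grip 0.88 [216.6 185.8] [ 0.5354 -0.1905  0.323 ]
scene tray_grip 0.8 [177.1 347. ] [ 0.8232 -0.3097  0.323 ]
scene bail_top 0.92 [174.8 359.3] [ 0.8133 -0.3175  0.285 ]
scene bail_top 0.82 [206.3 215.5] [ 0.5574 -0.2176  0.285 ]
scene bail_top 0.73 [222.3 206.8] [ 0.5457 -0.1879  0.285 ]
scene hook_seat 0.8 [423.8 194.8] [0.5901 0.1739 0.24  ]
top tray_grip 0.59 [437.5 247.1] [ 0.539 -0.19   0.323]
top bail_top 0.85 [420.9 341.3] [ 0.3911 -0.1684  0.285 ]
top bail_top 0.6 [429.7 249.4] [ 0.5396 -0.1852  0.285 ]
top hook_seat 0.64 [220.8 218.9] [0.5976 0.1716 0.24  ]
```

View pics/s2.png

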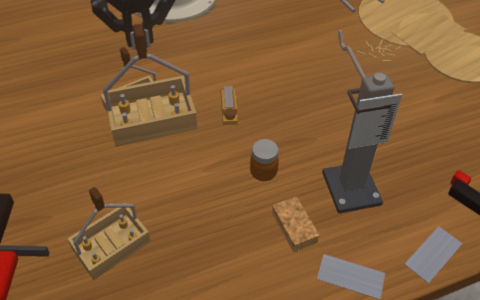

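Lifted cleanly and hanging level at weight about 4.5 N, so I expect about 41 mm of pointer travel. Hook tip is at about (343,33) in the crop. Next I move to the staging point on the tip side of the hook.

```bash
python3 -m inch '[[[0,-4,-15,0,0,0,0],[0,-4,-30,0,0,0,0],[0,-4,-40,0,0,0,0],[0,-4,-45,0,0,0,0],[0,-4,-45,0,0,0,0],[0,-4,-45,0,0,0,0],[0,-4,-45,0,0,0,0],[0,-4,-40,0,0,0,0]]]'
python3 -m inch '[[[0,-4,-30,0,0,0,0],[0,-4,-20,0,0,0,0],[0,0,-10,0,0,0,2],[0,0,-3,0,0,0,2],[0,0,0,0,0,0,1.8],[0,0,0,0,0,0,0],[0,0,0,0,0,0,0],[0,0,0,0,0,0,0]]]'
python3 - <<'E'
from h import *
o=bot.get_obs(); print(o['ee_pos'],o['tcp_rot'])
ims=[]
for n in ['scene','top','wrist']:
    c=viewer.camera(n)
    ims.append(c['pixels'])
    for t,z in [('tray_grip',.323),('bail_top',.285),('hook_seat',.24)]:
        for r in finder.mark_of(n,t)[:4]:
            w=atz(c,r['position'],z)
            if w[1]>.05: print(n,t,round(r['conf'],2),np.round(r['position'],1),w.round(4))
a=cv2.resize(ims[0][100:300,300:500],(400,400)); b=cv2.resize(ims[1][120:320,150:350],(400,400))
cv2.imwrite('pics/c3.png',np.hstack([a,b])[:,:,::-1]); cv2.imwrite('pics/w3.png',ims[2][:,:,::-1])
E
```

```text
time: 10.02
ee_pos: [0.5234, 0.0418, 0.3118]
tcp_rot: [-176.6, 0.0, 2.8]
wrist_force: [-0.2, -0.6, -4.5]
opening: 0.0156
grasp_force: 39.8
time: 11.02
ee_pos: [0.5154, 0.0449, 0.316]
tcp_rot: [-174.2, 0.6, 1.8]
wrist_force: [0.4, 0.7, -4.6]
opening: 0.0155
grasp_force: 39.8
[0.51538525 0.04494243 0.31596429] [-174.15498383    0.56935302    1.82479845]
scene bail_top 0.84 [346.8 164.1] [0.5103 0.0517 0.285 ]
scene hook_seat 0.66 [422.6 195. ] [0.5898 0.1715 0.24  ]
wrist hook_seat 0.88 [127.  125.4] [0.5902 0.1695 0.24  ]
wrist hook_seat 0.52 [312.9 288.6] [0.4888 0.0509 0.24  ]
```

View pics/c3.png

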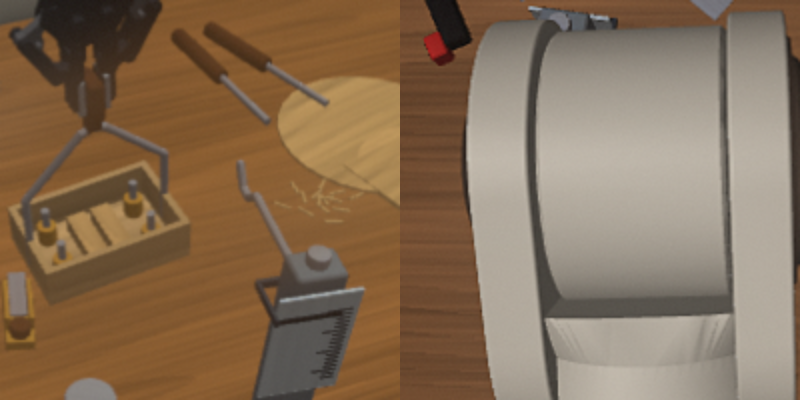

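View pics/w3.png

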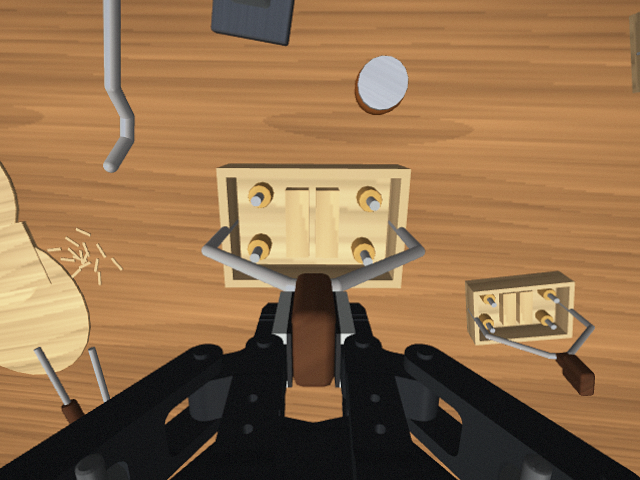

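```bash
python3 -c "
from h import *
o=bot.get_obs(); print(o['q'].round(1),o['qd'].round(2),o['joint_efforts'].round(1),o['ee_pos'],o['tcp_rot'].round(2),o['wrist_force'].round(1))"
```

```text
[  1.8   3.7  18.2 105.    5.8 179.9] [ 0.01  0.04 -0.04  0.    0.05  0.02] [  0.  -51.1  46.8   0.1   0.5  -0. ] [0.5153672  0.04487073 0.31598827] [-174.16    0.57    1.82] [-0.2 -0.1 -5.1]
```

Joint 6 hit its 180° limit. The yaw must be the half-turned one, which the tray's symmetry allows. I'll level the tool first, then turn about 168° here, clear of the hook.

```bash
python3 -m inch '[[[0,0,0,0,0,0,-2],[0,0,0,0,-2,0.2,0],[0,0,0,0,-2,0.2,0],[0,0,0,0,-1.9,0.2,0],[0,0,0,0,0,0,-4],[0,0,0,0,0,0,-7],[0,0,0,0,0,0,-9],[0,0,0,0,0,0,-10]]]'
python3 -m inch '[[[0,0,0,0,0,0,-10],[0,0,0,0,0,0,-10],[0,0,0,0,0,0,-10],[0,0,0,0,0,0,-10],[0,0,0,0,0,0,-10],[0,0,0,0,0,0,-10],[0,0,0,0,0,0,-10],[0,0,0,0,0,0,-10]]]'
python3 -m inch '[[[0,0,0,0,0,0,-10],[0,0,0,0,0,0,-10],[0,0,0,0,0,0,-10],[0,0,0,0,0,0,-10],[0,0,0,0,0,0,-8],[0,0,0,0,0,0,-5],[0,0,0,0,0,0,-3],[0,0,0,0,0,0,0]]]'
```

```text
time: 12.62
ee_pos: [0.5158, 0.0389, 0.316]
tcp_rot: [-180.0, -0.3, 34.6]
wrist_force: [-1.4, -0.4, -4.1]
opening: 0.0152
grasp_force: 39.9
time: 13.62
ee_pos: [0.5158, 0.0389, 0.316]
tcp_rot: [179.7, -0.1, 114.6]
wrist_force: [0.7, -0.1, -5.0]
opening: 0.0156
grasp_force: 39.9
time: 14.62
ee_pos: [0.5158, 0.039, 0.316]
tcp_rot: [179.8, 0.2, 170.2]
wrist_force: [-0.1, 0.2, -4.4]
opening: 0.0154
grasp_force: 39.8
```

```bash
python3 -m inch '[[[0,2,10,1,0,0,0],[0,2,20,1,0,0,0],[0,2,28,1,0,0,0],[0,2,28,1,0,0,0],[0,2,28,1,0,0,0],[0,2,20,1,0,0,0],[0,2,9,1,0,0,0],[0,0,0,0,0,0,0]]]'
python3 - <<'E'
from h import *
o=bot.get_obs(); print(o['q'].round(1),o['ee_pos'],o['tcp_rot'])
for n in ['scene','wrist']:
    c=viewer.camera(n); im=c['pixels']
    print(n,'proj seat',proj(c,[[.595,.171,.24]]),'cam', (-np.array(c['R']).T@np.array(c['t'])).round(3))
    for t,z in [('bail_top',.286),('hook_seat',.24)]:
        for r in finder.mark_of(n,t)[:4]:
            w=atz(c,r['position'],z)
            if w[1]>.05: print(n,t,round(r['conf'],2),np.round(r['position'],1),w.round(4))
    if n=='scene': a=cv2.resize(im[80:280,320:520],(400,400))
cv2.imwrite('pics/c4.png',np.hstack([a,cv2.resize(im,(400,300))] if 0 else [a,cv2.copyMakeBorder(cv2.resize(im,(400,300)),0,100,0,0,0)])[:,:,::-1])
E
```

```text
time: 15.62
ee_pos: [0.526, 0.1826, 0.3094]
tcp_rot: [179.8, 0.2, 170.3]
wrist_force: [0.3, 0.0, -4.2]
opening: 0.0152
grasp_force: 39.8
[1.91e+01 8.40e+00 2.27e+01 1.04e+02 1.00e-01 2.88e+01] [0.52604069 0.18255705 0.30939471] [1.79765216e+02 1.58753675e-01 1.70294542e+02]
scene proj seat [[423.67887713 196.79988493]] cam [ 1.253 -0.29   0.911]
scene bail_top 0.57 [413.8 151.9] [0.5201 0.1831 0.286 ]
scene bail_top 0.37 [405.4 214.1] [0.6684 0.0901 0.286 ]
scene hook_seat 0.92 [423.3 194.5] [0.589  0.1734 0.24  ]
wrist proj seat [[316.16290442 351.48295251]] cam [0.449 0.193 0.452]
wrist bail_top 0.56 [313.6 289.8] [0.5266 0.1807 0.286 ]
wrist bail_top 0.31 [202.4 292.2] [0.5181 0.1238 0.286 ]
```

View pics/c4.png

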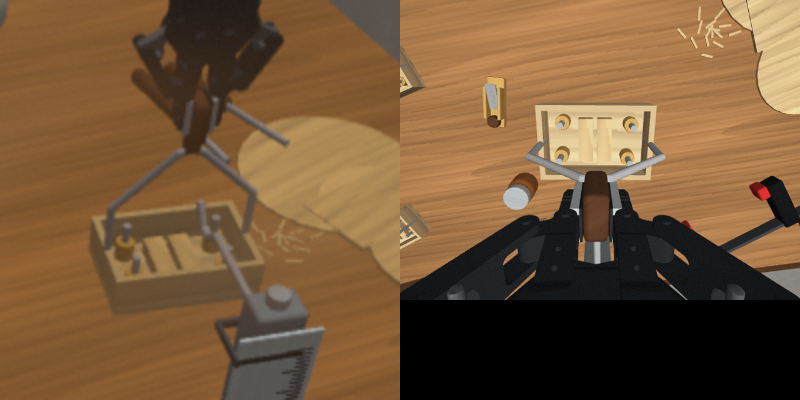

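Aligned: in the wrist view the shank lies behind the grip, both at column 315. I'll advance 69 mm over the tip, then descend.

```bash
python3 -m inch '[[[0,-4,0,0,0,0,0],[0,-9,0,0,0,0,0],[0,-13,0,0,0,0,0],[0,-15,0,0,0,0,0],[0,-14,0,0,0,0,0],[0,-9,0,0,0,0,0],[0,-5,0,0,0,0,0],[0,0,0,0,0,0,0]]]'
python3 -m inch '[[[0,0,0,4,0,0,0],[0,0,0,6,0,0,0],[0,0,0,6,0,0,0],[0,0,0,5,0,0,0],[0,0,0,4,0,0,0],[0,0,0,3,0,0,0],[0,0,0,0,0,0,0],[0,0,0,0,0,0,0]]]'
python3 - <<'E'
from h import *
fz(8)
c=viewer.camera('scene'); im=c['pixels']; finder
for t,z in [('bail_top',.258),('hook_seat',.24)]:
    for r in finder.mark_of('scene',t)[:2]: print(t,round(r['conf'],2),np.round(r['position'],1),atz(c,r['position'],z).round(4))
cv2.imwrite('pics/c5.png',cv2.resize(im[120:270,350:500],(600,600),interpolation=2)[:,:,::-1])
E
```

```text
time: 16.92
ee_pos: [0.5944, 0.1706, 0.3095]
tcp_rot: [179.7, 0.2, 170.3]
wrist_force: [0.5, -0.3, -4.2]
opening: 0.0151
grasp_force: 39.8
time: 17.92
ee_pos: [0.5943, 0.1708, 0.282]
tcp_rot: [179.7, 0.2, 170.3]
wrist_force: [0.9, -0.2, -4.8]
opening: 0.0155
grasp_force: 39.8
F [-0.125 -0.091 -4.655] sd [0.25 0.38 0.43]
18.325 [0.5944 0.1707 0.2818] [179.74   0.18 170.26] 0.015694124156810766 39.76581394672394
bail_top 0.96 [176.1 357.8] [ 0.7926 -0.3165  0.258 ]
bail_top 0.87 [426.9 191.4] [0.6015 0.1712 0.258 ]
hook_seat 0.78 [423.3 192. ] [0.5827 0.1768 0.24  ]
```

View pics/c5.png

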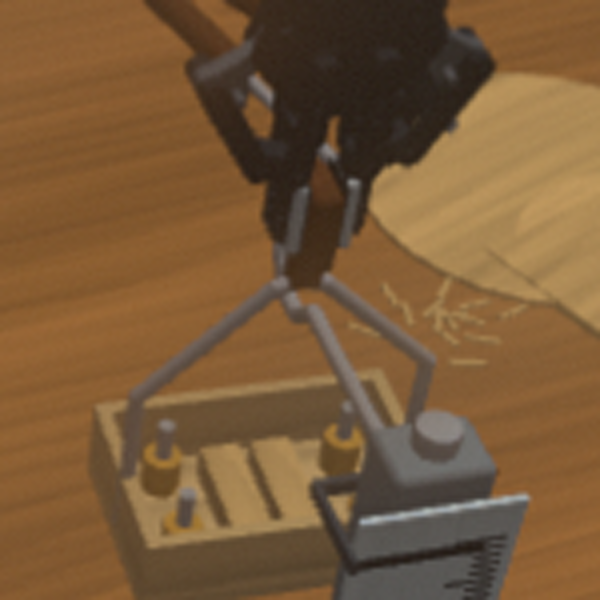

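```bash
python3 - <<'E'
from h import *
c=viewer.camera('scene')
u=np.array([np.cos(np.radians(-9.8)),np.sin(np.radians(-9.8)),0]); v=np.array([-u[1],u[0],0])
f=lambda X:((proj(c,X)-[350,120])*4).round(0).tolist()
s=np.array([.5945,.171,.24]); b=np.array([.5944,.1707,.2588])
print('hook tip,-7,7,22,100',f([s-22*.001*u+[0,0,.016],s-.007*u,s+.007*u,s+.022*u+[0,0,.014],s+.1*u+[0,0,.014]]))
print('bail kinks',f([b-.012*v,b,b+.012*v]))
w=viewer.camera('wrist')['pixels']; cv2.imwrite('pics/w6.png',cv2.resize(w[220:480,170:470],(750,650))[:600,:,::-1])
E
```

```text
hook tip,-7,7,22,100 [[284.0, 249.0], [289.0, 297.0], [299.0, 316.0], [314.0, 315.0], [374.0, 434.0]]
bail kinks [[274.0, 278.0], [299.0, 275.0], [325.0, 272.0]]
```

View pics/w6.png

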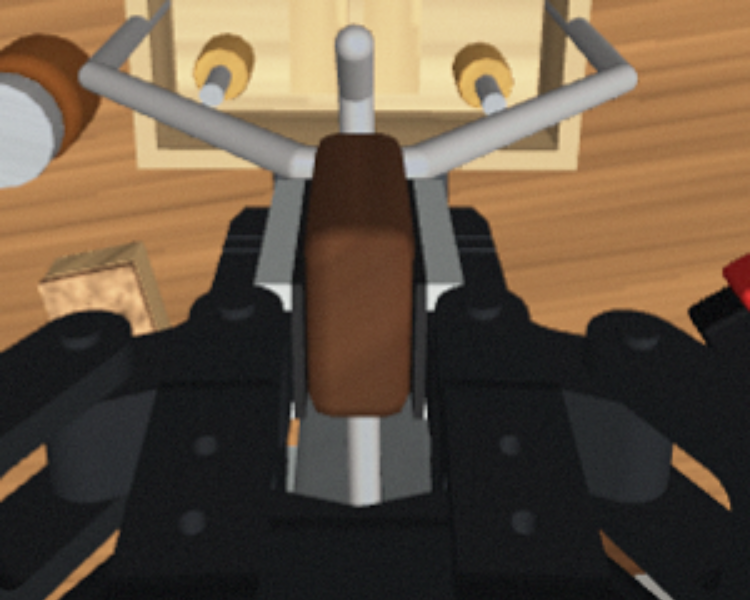

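```bash
python3 - <<'E'
from h import *
c=viewer.camera('wrist')
u=np.array([np.cos(np.radians(-9.8)),np.sin(np.radians(-9.8)),0]); v=np.array([-u[1],u[0],0])
f=lambda X:((proj(c,X)-[170,220])*2.5).round(0).tolist()
s=np.array([.5945,.171,.24]); b=np.array([.5944,.1707,.2588])
print('tip',f([s-.022*u+[0,0,.016],s-.026*u+[0,0,.017],s-.018*u+[0,0,.016],s-.007*u]))
print('kinks',f([b-.012*v,b,b+.012*v]))
E
```

```text
tip [[365.0, 68.0], [365.0, 51.0], [365.0, 87.0], [364.0, 109.0]]
kinks [[305.0, 174.0], [363.0, 174.0], [421.0, 174.0]]
```

The hook is about 3 mm further toward the robot and 1.5 mm to the left in the picture compared with the bail. I'll correct this, then ease down to contact.

```bash
python3 -m inch '[[[0,1.5,-0.5,0,0,0,0],[0,1.5,-0.5,1,0,0,0],[0,0,0,2,0,0,0],[0,0,0,2,0,0,0],[0,0,0,2,0,0,0],[0,0,0,1.5,0,0,0],[0,0,0,1.5,0,0,0],[0,0,0,1.5,0,0,0]]]'
python3 -m inch '[[[0,0,0,1.5,0,0,0],[0,0,0,1.5,0,0,0],[0,0,0,1.5,0,0,0],[0,0,0,1.5,0,0,0],[0,0,0,1.5,0,0,0],[0,0,0,1.5,0,0,0],[0,0,0,1,0,0,0],[0,0,0,0,0,0,0]]]'
python3 - <<'E'
from h import *
fz(12)
c=viewer.camera('scene'); im=c['pixels']
for t in ['bail_top','hook_seat']:
    for r in finder.mark_of('scene',t)[:3]: print(t,round(r['conf'],2),np.round(r['position'],1))
cv2.imwrite('pics/c7.png',cv2.resize(im[120:270,350:500],(600,600),interpolation=2)[:,:,::-1])
E
```

```text
time: 19.62
ee_pos: [0.5913, 0.1703, 0.2702]
tcp_rot: [179.7, 0.2, 170.3]
wrist_force: [-0.8, 0.7, -3.8]
opening: 0.0153
grasp_force: 39.8
time: 20.62
ee_pos: [0.5913, 0.1704, 0.2602]
tcp_rot: [179.7, 0.2, 170.3]
wrist_force: [0.7, -0.3, -3.8]
opening: 0.0153
grasp_force: 39.9
F [-0.032 -0.286 -3.244] sd [0.49 0.49 0.57]
21.225 [0.5913 0.1704 0.2603] [179.74   0.18 170.26] 0.015333796384570683 39.88134741783142
bail_top 0.97 [179.6 358.8]
bail_top 0.63 [206.5 214.2]
bail_top 0.61 [423.3 201.8]
hook_seat 0.56 [422.4 198.2]
```

View pics/c7.png

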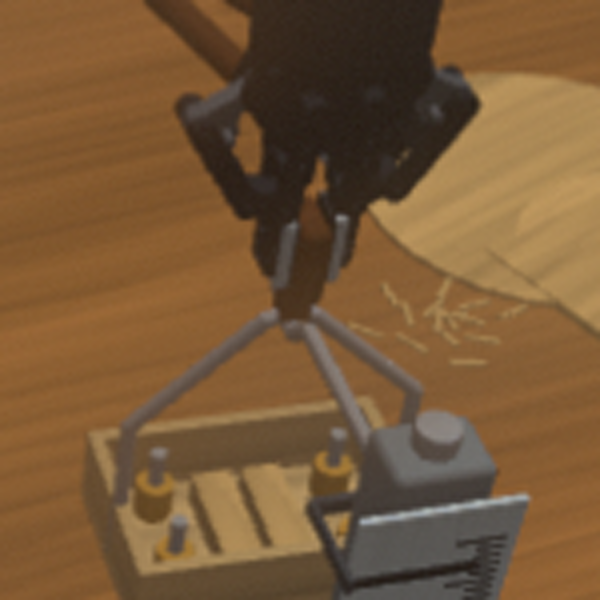

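Bail is seated in the hook, with the pointer arm down to about (400,577) in the crop, and the scale carries about 1.3 N. I'll keep easing down slowly.

```bash
python3 -m inch '[[[0,0,0,1,0,0,0],[0,0,0,2,0,0,0],[0,0,0,2,0,0,0],[0,0,0,2,0,0,0],[0,0,0,2,0,0,0],[0,0,0,2,0,0,0],[0,0,0,2,0,0,0],[0,0,0,2,0,0,0]]]'
python3 -m inch '[[[0,0,0,2,0,0,0],[0,0,0,2,0,0,0],[0,0,0,2,0,0,0],[0,0,0,1.5,0,0,0],[0,0,0,1,0,0,0],[0,0,0,0.5,0,0,0],[0,0,0,0,0,0,0],[0,0,0,0,0,0,0]]]'
python3 -c "
from h import *
fz(30)"
```

```text
time: 22.38
ee_pos: [0.5913, 0.1704, 0.2452]
tcp_rot: [179.7, 0.2, 170.3]
wrist_force: [-0.6, -0.6, -2.5]
opening: 0.0155
grasp_force: 40.2
time: 23.38
ee_pos: [0.5914, 0.1704, 0.2363]
tcp_rot: [179.7, 0.2, 170.3]
wrist_force: [-0.2, -1.6, -0.8]
opening: 0.0155
grasp_force: 40.3
F [-0.855 -1.199 -0.639] sd [0.54 0.38 0.41]
24.875 [0.5914 0.1705 0.2363] [1.7974e+02 1.7000e-01 1.7027e+02] 0.015427741272591021 40.35174608230591
```

A side force of about 1.4 N has built up. I'll relax it with a tiny shift along it.

```bash
python3 -m inch '[[[0,0.5,-0.5,0,0,0,0],[0,0.5,-0.5,0,0,0,0],[0,0,0,0,0,0,0]]]'
python3 - <<'E'
from h import *
a=[]
for _ in range(14):
    c=viewer.camera('wrist'); o=bot.get_obs(); a.append(np.r_[o['wrist_force'],o['torque']])
print(np.mean(a,0).round(3),o['time'],o['ee_pos'].round(4))
s=viewer.camera('scene')
for n,cc in [('wrist',c),('scene',s)]:
  for t in ['tray','bail_top','hook_seat','tray_grip']:
    for r in finder.mark_of(n,t)[:4]: print(n,t,round(r['conf'],2),np.round(r['position'],1))
u=np.array([np.cos(np.radians(-9.8)),np.sin(np.radians(-9.8)),0])
b=np.r_[o['ee_pos'][:2],o['ee_pos'][2]-.023]
print('expected bail,grip,tray wrist',proj(c,[b,b+[0,0,.038],b-[0,0,.155]]).round(1).tolist(),'scene',proj(s,[b,b+[0,0,.038],b-[0,0,.155]]).round(1).tolist())
E
```

```text
time: 25.25
ee_pos: [0.5904, 0.17, 0.2365]
tcp_rot: [179.7, 0.2, 170.3]
wrist_force: [2.4, 1.1, -0.5]
opening: 0.0156
grasp_force: 40.4
[ 2.388  2.525 -0.639  0.606 -0.581 -0.005] 25.95 [0.5902 0.1697 0.2363]
wrist tray 0.97 [310.5 215.9]
wrist tray 0.64 [121.2 103.1]
wrist bail_top 0.59 [314.1 288.6]
wrist hook_seat 0.68 [315.2 281.1]
wrist tray_grip 0.72 [317.8 277.6]
wrist tray_grip 0.69 [311.2 328.9]
scene tray 0.9 [410.9 263.6]
scene tray 0.89 [192.1 397.8]
scene tray 0.6 [211.5 257.6]
scene bail_top 0.89 [176.3 356.7]
scene bail_top 0.82 [419.8 207.8]
scene bail_top 0.77 [206.6 215.3]
scene bail_top 0.63 [419.1 209.7]
scene hook_seat 0.62 [421.4 209.5]
scene tray_grip 0.75 [174.7 345.2]
scene tray_grip 0.73 [422.6 193.3]
scene tray_grip 0.58 [204.6 209.4]
expected bail,grip,tray wrist [[315.3, 289.5], [316.2, 329.2], [313.6, 218.2]] scene [[419.8, 206.2], [422.7, 190.7], [409.5, 262.3]]
```

```bash
cat >> h.py <<'E'
def q(n=12):
    a=[]
    for _ in range(n): viewer.camera('wrist'); o=bot.get_obs(); a.append(np.r_[o['wrist_force'],o['torque']])
    print(np.mean(a,0).round(3),o['time'],o['ee_pos'].round(4))
E
python3 -m inch '[[[0,-0.3,0.3,0,0,0,0],[0,-0.2,0.2,0,0,0,0],[0,0,0,0,0,0,0]]]' | grep time
python3 -c "
from h import *
q()"
```

```text
time: 26.78
[-1.452  0.133 -0.726  0.048  0.344  0.012] 27.375 [0.5907 0.17   0.2362]
```

```bash
python3 -m inch '[[[0,0.2,0,0,0,0,0],[0,0,0,0.5,0,0,0],[0,0,0,1,0,0,0],[0,0,0,1,0,0,0],[0,0,0,0.7,0,0,0],[0,0,0,0.3,0,0,0],[0,0,0,0,0,0,0],[0,0,0,0,0,0,0]]]' | grep time
python3 -c "
from h import *
q(36)"
```

```text
time: 28.38
[-0.922 -1.057 -0.423 -0.25   0.234 -0.004] 30.175 [0.5906 0.1701 0.2328]
```

```bash
python3 -m inch '[[[0,0,0,0.5,0,0,0],[0,0,0,0.7,0,0,0],[0,0,0,0.7,0,0,0],[0,0,0,0.4,0,0,0],[0,0.1,-0.15,0,0,0,0],[0,0,0,0,0,0,0]]]' 20 | grep -E 'time|grasp'
python3 -c "
from h import *
q(30)"
```

```text
time: 30.92
grasp_force: 40.5
[ 0.001  0.234 -0.101  0.045 -0.012 -0.001] 32.425 [0.5905 0.17   0.2305]
```

The forces are all near zero, so the scale carries everything. Gentle release.

```bash
python3 -m inch '[[[10,0,0,0,0,0,0],[16,0,0,0,0,0,0],[18,0,0,0,0,0,0],[19,0,0,0,0,0,0],[20,0,0,0,0,0,0],[21,0,0,0,0,0,0],[22,0,0,0,0,0,0],[23,0,0,0,0,0,0]]]' 20
python3 -c "
from h import *
q(8)"
```

```text
time: 33.42
ee_pos: [0.5905, 0.17, 0.2305]
tcp_rot: [179.7, 0.2, 170.3]
wrist_force: [0.2, 0.5, 0.1]
opening: 0.0197
grasp_force: 0.0Traceback (most recent call last):
  File "<string>", line 3, in <module>
    q(8)
    ~^^^
  File "h.py", line 20, in q
    for _ in range(n): viewer.camera('wrist'); o=bot.get_obs(); a.append(np.r_[o['wrist_force'],o['torque']])
                       ~~~~~~~~~~~~~^^^^^^^^^
ValueError: 200 camera calls are used up
```

Released with no force on the fingers. I'll open wider, hold, then rise straight up.

```bash
python3 -m inch '[[[27,0,0,0,0,0,0],[31,0,0,0,0,0,0],[36,0,0,0,0,0,0],[41,0,0,0,0,0,0],[46,0,0,0,0,0,0],[50,0,0,0,0,0,0],[50,0,0,0,0,0,0],[50,0,0,0,0,0,0]]]'
python3 -m inch '[[[50,0,0,-3,0,0,0],[50,0,0,-6,0,0,0],[50,0,0,-10,0,0,0],[50,0,0,-15,0,0,0],[50,0,0,-20,0,0,0],[50,0,0,-25,0,0,0],[50,0,0,-25,0,0,0],[50,0,0,-20,0,0,0]]]'
python3 -m inch '[[[50,0,0,-10,0,0,0],[50,0,0,0,0,0,0],[50,0,0,0,0,0,0],[50,0,0,0,0,0,0],[50,0,0,0,0,0,0],[50,0,0,0,0,0,0],[50,0,0,0,0,0,0],[50,0,0,0,0,0,0]]]'
python3 -m inch '[[[50,0,0,0,0,0,0],[50,0,0,0,0,0,0],[50,0,0,0,0,0,0],[50,0,0,0,0,0,0],[50,0,0,0,0,0,0],[50,0,0,0,0,0,0],[50,0,0,0,0,0,0],[50,0,0,0,0,0,0]]]'
```

```text
time: 34.62
ee_pos: [0.5905, 0.17, 0.2305]
tcp_rot: [179.7, 0.2, 170.3]
wrist_force: [0.0, -0.5, 0.2]
opening: 0.0425
grasp_force: 0.0
time: 35.62
ee_pos: [0.5899, 0.1695, 0.3564]
tcp_rot: [179.7, 0.3, 170.3]
wrist_force: [0.4, 0.5, 0.3]
opening: 0.0429
grasp_force: 0.0
time: 36.62
ee_pos: [0.59, 0.1694, 0.3645]
tcp_rot: [179.7, 0.2, 170.3]
wrist_force: [-0.0, 0.1, -0.8]
opening: 0.0428
grasp_force: 0.0
time: 37.62
ee_pos: [0.59, 0.1695, 0.3645]
tcp_rot: [179.7, 0.2, 170.3]
wrist_force: [1.0, 0.3, 1.1]
opening: 0.0429
grasp_force: 0.0
```

```bash
for i in 1 2 3 4 5 6 7 8; do python3 -m inch '[[[50,0,0,0,0,0,0],[50,0,0,0,0,0,0],[50,0,0,0,0,0,0],[50,0,0,0,0,0,0],[50,0,0,0,0,0,0],[50,0,0,0,0,0,0],[50,0,0,0,0,0,0],[50,0,0,0,0,0,0]]]' | grep time; done; python3 -c "
from h import *
print(bot.job_done())"
```

```text
time: 38.62
time: 39.62
time: 40.62
time: 41.62
time: 42.62
time: 43.62
time: 44.62
time: 45.62
the job is handed in; nothing more can be done
None
```

I hung the large tray (about 4.5 N) on the scale hook, eased it down until the wrist read about zero, let go, and handed the job in at about 46 s; no verdict came back, and with the camera calls used up I couldn't check the final hang by eye.

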